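# Date-stamp the receipt book

### The job

Date-stamp the receipt book on the little hand press: line the book up squarely in front of the press's feed ramp, slide it up the ramp and over the lip until it has dropped down flat in the bed behind the lip, then press the stamp knob firmly down onto the book and let it spring back up. Push the book gently: the bed's back stop is clamped wherever the last user left it, so feel for it and do not ram the book against it. Leave the mug, stapler and calculator alone.

Things in the scene. Friction and masses are not known exactly. Their poses are not given: they have to be found in the camera images.
- receipt_book: loose bound receipt book, red cover, 160 x 110 x 13 mm (x, y, z; too wide to grip), 0.15 to 0.27 kg, flat before the ramp, up to 35 mm off the feed line and 0.2 rad askew. Origin: centre of its underside, z up, x along its long side. It goes in with its x axis along the press's x axis, square and within 5 mm of the line, or it jams. Sliding it takes 1 to 4 N; never use over 15 N.
- press: grey hand-operated stamping press, screwed down. Origin on the counter under the middle of the bed; x = feed direction (the way the book is pushed in), z up. On its base a steel feed bed (ramp, lip, recess, side guides, back stop in one piece) is clamped anywhere from s = -15 to +15 mm along x. s is NOT reported: feel for it.
- lip_mid_setting (a point): fixed point of the press: top of the lip's vertical inner face if s were 0 (press x = -80 mm, z = 10 mm); the real lip is s further along x. Up to the lip the ramp, 130 mm wide, rises from the counter 56 mm before this face to z = 10 mm (10 degrees). Past half way the book tips front end down over the lip; a push may hold it up.
- stop_mid_setting (a point): fixed point of the press: top of the rigid back stop's face if s were 0 (press x = 84 mm, z = 23 mm); the real one is s further. Recess floor z = 7 mm, 164 mm from lip to stop: the book's rear drops 3 mm off the lip in the last 4 mm before the stop. Side guides 118 mm apart, 20 mm high, flared beside the ramp to 150 mm at its foot.
- column_top (a point): top of the press's column, on its centre line (press x = 142 mm, z = 122 mm). The column is 40 x 62 mm; from it an arm 50 mm wide, z = 88 to 124 mm, reaches back over the bed to press x = 13 mm, with the stamp under it. Stay clear of both with the hand. Two thumbscrews up to z = 28 mm sit behind the stop.
- stamp (a joint): travel of the stamp downward, m: 0 = up (rest), 0.035 = end of travel. The die's underside is at z = 48 mm when up, so it meets a book lying in the bed (top at z = 20 mm) at about 0.028. A return spring pushes up with about 2.5 N at rest and 6 N at 0.028; for an impression the die must bear on the book with a further 5 N or more for a moment. It springs back up by itself when released.
- knob_top (a point): top of the stamp's black round knob (39 mm across, 32 mm high), on the stamp's vertical axis at press x = 45 mm, y = 0; z = 180 mm when up, moves down with the stamp. Press it from above.
- mug: white mug standing behind the book, 82 mm across, 91 mm high; leave it. Origin at the middle of its underside.
- stapler: dark blue stapler, 142 x 36 x 53 mm; leave it. Origin at the middle of its underside.
- calculator: desk calculator, 147 x 103 x 19 mm, to the right of the book; leave it. Origin at the middle of its underside.

How it is judged:
On the way, in this order (a step that is already met when the one before it is completed fails the run):
1. the receipt book lies flat in the recess of the feed bed, behind the lip (angle between receipt_book's own z axis and vertical below 0.01 rad and z of receipt_book in the frame of press between 0.0055 and 0.0085 m), for 0.2 s.
2. the stamp is pressed firmly on the book (contact force between press and receipt_book above 4 N), for 0.05 s.
At the end, for the whole second after the job is handed in: The receipt book lies flat (within 0.010 rad) in the bed behind the lip, its underside 5.5 to 8.5 mm above the counter, at rest; the stamp has been pressed on it (at least 4 N on the book) and is back up (within 3 mm) (all of step 1 and value of joint stamp below 0.003 m and linear speed of receipt_book below 0.01 m/s); the robot touches nothing.
It fails at once if the fingers push on the book with more than 20 N (contact force between the fingers and receipt_book above 20 N).
It fails at once if the mug, the stapler or the calculator is moved more than 20 mm (distance of any of mug, stapler, calculator from where it was at the start of the episode above 0.02 m).
It also fails if it takes over 72 s, if anything falls off the work surface, if the arm or the gripper's body presses on something with over 40 N, if the wrist force passes 120 N, or if a joint passes its speed limit or range.

### The arm

A 7-joint arm with a two-finger parallel gripper is mounted at the origin on a cart in front of the work surface, level with it; the furniture and walls round the work are solid. World frame = base frame: x ahead of the robot, y to its left, z up, the work surface at z = 0. Lengths are in m, angles in rad, forces in N, time in s.
With the tool pointing down it reaches from about 0.425 to 0.875 m from the base axis. Payload 4.7 kg.
Tool frame: the origin (TCP) lies where the fingers leave the gripper's body, on its centre line; the fingertips stand 70 mm ahead of it and the grasp point (between the pads) lies 51 mm ahead of it; z points along the fingers, y is the line along which they close (so a half turn about z gives the same grasp; the last joint's range is limited). The gripper opens to 87 mm and grips with 3 to 60 N. Pads are 19 mm wide; open, the fingers measure 117 mm over their backs; the gripper's body (75 mm by 190 mm) begins 51 mm behind the grasp point.
Start: joints at [1.225, 0.321, -0.07, 1.45, 0.023, 1.371, -0.057], TCP at [0.229, -0.608, 0.292] pointing down, gripper open.
Joint ranges: [-2.86, 2.86], [-0.3, 2.09], [-1.38, 1.24], [0.06, 2.45], [-1.56, 4.7], [0.09, 2.05], [-2.69, 2.69]. Speed limits (rad/s): [2.57, 2.57, 3.14, 3.14, 3.14, 3.14, 3.14].

### API

Orientations are given as a rotation vector (axis times angle).
In Python, from bench import ctrl gives the robot as it stands.
- The arm moves only by the tool play_rows, never from a script. Its argument "increments" is a list that holds one entry, the list of rows, each a list of 7 numbers: the shift along the tool's x, y, z as a fraction of full scale, then the turn, a rotation vector about the tool's x, y, z as a fraction of full scale, then the gripper command: -1 is shut, 1 is fully open, values between are in proportion. A call has 1 to 8 rows; each row is the pose to reach, as a shift and turn from the pose commanded when the call began, along the tool's axes at that moment; what a row does not reach only later rows make up. Full scale, the value 1, is 0.1 m for a shift and 90 degrees for a turn. A row lasts 1/10 s, in which the tool goes at most 50 mm and 8.59 degrees, less where a joint would pass 70% of its speed; a pose out of reach is approached as far as the arm can. A call with a number of a shift or a turn outside -1 to 1 is refused whole. A call with a gripper value outside its range is refused whole. The fingers move at their own pace and stop on an object; "squeeze" is the grip in N (left out, the last holds). Time passes only in rows, so rows that repeat a pose let the fingers close. It gives the time, the measured TCP pose, the force, the opening and the grip force at its end, in the units of the state.
- ctrl.get_state(): the state, without advancing time (a new reading comes with each control period).
- ctrl.get_image(name): name is "scene" or "top" or "wrist"; returns the picture (400x640x3 uint8, red, green, blue); there is no depth.
- ctrl.get_calibration(name): a dict with "vertical_fov" (degrees; the focal length in pixels is half the picture's height over the tangent of half this angle, whatever the lens; pixels are square), "cx", "cy" (the principal point, pixels), "R" (3x3) and "t" (3): a world point X has camera coordinates R X + t; the wrist camera has in their place "T_tool_cam" (4x4, takes a point from camera to tool coordinates, whose origin is the TCP and whose axes are the flange's). Camera axes: x right, y down, z forward; pixel columns grow to the right and rows downward; lengths in m; the calibration is good to about 2 mm. A picture is of the moment at which its call begins: read the wrist's pose just before it. get_calibration takes no time and is no camera call.
- ctrl.close_job(): hands the job in; it is judged then, once.
The state is a dict: "time": time; "joint_positions": joint angles; "qd": joint speeds; "joint_torque": joint torques, N m; "position": TCP position; "tool_rot": TCP orientation; "ft_force": force on the tool from outside, world axes, zero at the start; "torque": the same for the moment, N m; "grip_width": opening from 0.0 (shut) to 1.0 (fully open); "grip_force": force on a finger pad.
Only numpy, scipy, OpenCV 4.12 (cv2) and the standard library are available. Lean on these libraries where they do the work, as an engineer would, in place of code of your own. Each camera call takes 0.05 s, during which the arm holds its last target. There are 200 camera calls.

## Working session

There is one attempt and no reset: what is moved stays moved. The work goes in short steps, Python scripts to look and compute and a tool call to move; the robot and the scene stay as the last step left them, time stands still between calls to the robot, and variables do not carry over. Pictures are saved under pics/ and viewed, at most 10 in all, crops included, and the job is handed in when it is done.

Besides the shell and the picture viewer there is one more tool, called after "Call:" as name(argument=value, ...) on one line, values as JSON. play_rows: Moves the arm, as the interface text tells. Shift numbers are shares of 0.1 m and turn numbers shares of 90 degrees, none past 1 either way. Its arguments: {"type":"object","properties":{"increments":{"type":"array"},"squeeze":{"type":"number"}},"required":["increments"]}

```bash
mkdir -p pics
python3 - <<'E'
from bench import ctrl
import cv2,numpy as np
s=ctrl.get_state();print({k:np.round(v,3) for k,v in s.items()})
for n in("scene","top"):
    cv2.imwrite(f"pics/{n}0.png",ctrl.get_image(n)[:,:,::-1]);c=ctrl.get_calibration(n);print(n,c)
print(ctrl.get_calibration("wrist"))
E
```

```text
{'time': np.float64(0.0), 'joint_positions': array([ 1.225,  0.322, -0.07 ,  1.452,  0.023,  1.371, -0.057]), 'qd': array([-0.   , -0.002, -0.   ,  0.001,  0.001,  0.   ,  0.001]), 'joint_torque': array([ 0.0000e+00, -4.9129e+01, -4.0400e-01, -3.1253e+01, -6.4000e-02,
        4.4000e-02,  0.0000e+00]), 'position': array([ 0.229, -0.608,  0.291]), 'tool_rot': array([-3.089e+00, -5.620e-01,  1.000e-03]), 'ft_force': array([-0.47 ,  0.874, -0.265]), 'torque': array([ 0.037,  0.042, -0.025]), 'grip_force': np.float64(0.0), 'grip_width': np.float64(0.999)}
scene {'vertical_fov': 47.117614885001885, 'cx': 316.70994814690835, 'cy': 200.073420826777, 'R': array([[-0.79406957, -0.60741287,  0.02243067],
       [-0.36069348,  0.44118853, -0.82173773],
       [ 0.48923792, -0.66060752, -0.56942424]]), 't': array([0.34652244, 0.43879021, 1.16194064])}
top {'vertical_fov': 45.611021874028495, 'cx': 317.9096397971586, 'cy': 200.85769016156104, 'R': array([[ 0.02194483, -0.99971072, -0.00984342],
       [-0.99089637, -0.02044115, -0.13306591],
       [ 0.1328262 ,  0.01267392, -0.99105831]]), 't': array([-0.21226121,  0.60950847,  1.47294674])}
{'vertical_fov': 61.350903979488706, 'cx': 319.23183760427924, 'cy': 198.89067061423688, 'T_tool_cam': array([[-5.35070173e-04, -9.67524509e-01, -2.52776655e-01,
         6.93986926e-02],
       [ 9.99999856e-01, -5.08553984e-04, -1.70235864e-04,
        -5.36619914e-05],
       [ 3.61567953e-05, -2.52776710e-01,  9.67524642e-01,
        -9.20951254e-02],
       [ 0.00000000e+00,  0.00000000e+00,  0.00000000e+00,
         1.00000000e+00]])}
```

View pics/top0.png

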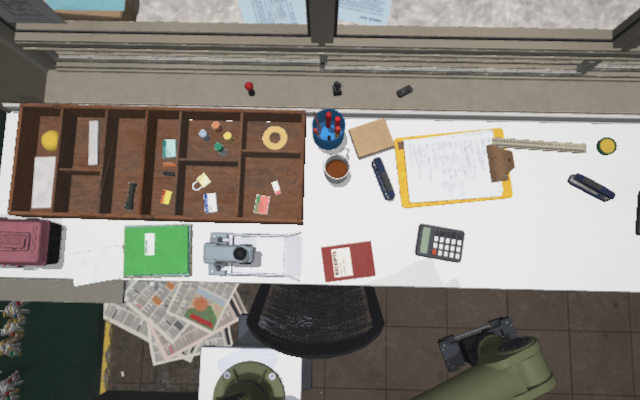

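View pics/scene0.png

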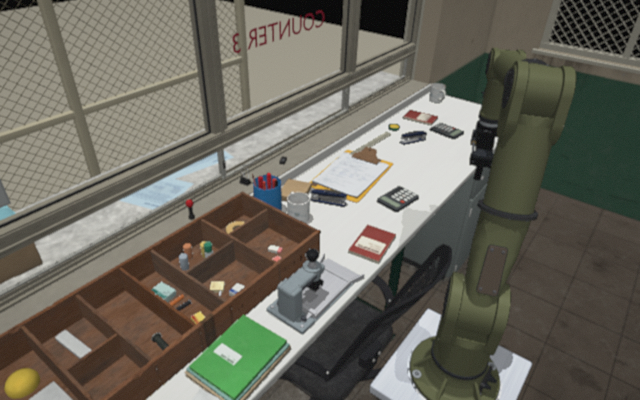

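The top view shows the press at about (250,255), feeding to the left (+y), with the book at (348,261), the mug at (337,168) and the calculator at (440,243).

```bash
cat > h.py <<'E'
import numpy as np,cv2
from bench import ctrl
from scipy.spatial.transform import Rotation as Ro
def cam(n,s=None):
    c=ctrl.get_calibration(n);f=200/np.tan(np.radians(c['vertical_fov'])/2)
    if n=='wrist':
        T=c['T_tool_cam'];R=Ro.from_rotvec(s['tool_rot']).as_matrix()
        return f,c['cx'],c['cy'],R@T[:3,:3],R@T[:3,3]+s['position']
    R=np.array(c['R']);return f,c['cx'],c['cy'],R.T,-R.T@np.array(c['t'])
def ray(C,px,z):
    f,cx,cy,R,o=C;px=np.atleast_2d(np.array(px,float));d=np.c_[(px[:,0]-cx)/f,(px[:,1]-cy)/f,np.ones(len(px))]@R.T
    return o+d*((z-o[2])/d[:,2])[:,None]
def proj(C,X):
    f,cx,cy,R,o=C;p=(np.atleast_2d(X)-o)@R;return np.c_[cx+f*p[:,0]/p[:,2],cy+f*p[:,1]/p[:,2]]
def redmask(im):
    h=cv2.cvtColor(im,cv2.COLOR_RGB2HSV);m=(((h[...,0]<8)|(h[...,0]>172))&(h[...,1]>130)&(h[...,2]>70)).astype(np.uint8)*255
    return m
E
python3 - <<'E'
from h import *
im=cv2.imread('pics/top0.png')[:,:,::-1].copy();C=cam('top')
m=redmask(im);m[:, :310]=0;m[:,400:]=0;m[:230]=0;m[290:]=0
m=cv2.morphologyEx(m,cv2.MORPH_CLOSE,np.ones((25,25)))
c=max(cv2.findContours(m,0,2)[0],key=cv2.contourArea)
W=ray(C,c[:,0],.013)[:,:2].astype(np.float32);print('book',cv2.minAreaRect(W),cv2.boundingRect(c))
for n,p,z in(('knob',(240,254),.18),('mug',(337,168),.09),('calc',(440,243),.02),('ramp R',(300,255),0),('edge',(340,288),0)):print(n,ray(C,p,z))
cv2.imwrite('pics/c1.png',cv2.resize(im[220:290,190:400],None,fx=3.8,fy=3.8,interpolation=cv2.INTER_CUBIC)[:,:,::-1])
E
```

```text
book ((0.42582422494888306, -0.2984328866004944), (0.10436233878135681, 0.15406595170497894), 8.608271598815918) (322, 242, 53, 39)
knob [[0.43803391 0.01719214 0.18      ]]
mug [[ 0.71114467 -0.25681286  0.09      ]]
calc [[ 0.48951269 -0.58964491  0.02      ]]
ramp R [[ 0.44235884 -0.14499203  0.        ]]
edge [[ 0.3407314  -0.27521026  0.        ]]
```

View pics/c1.png

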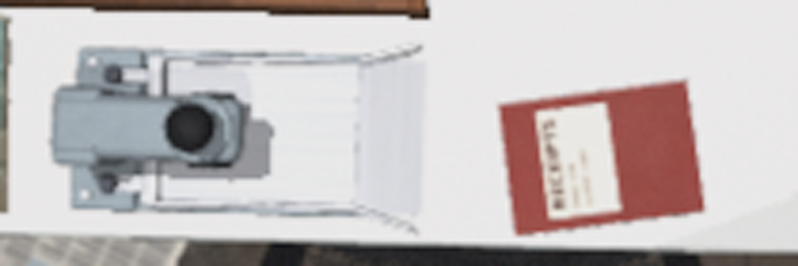

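The crop shows the press with its knob at crop (190,127), the lip line at about x=358 and the stop at about x=157. The book sits to the right, tilted about 8°. I'll square the hand and go above for a close look.

Call:
play_rows(increments=[[[0,0,-0.3,0,0,0.08,0],[0,0,-0.6,0,0,0.16,0],[0,0,-0.6,0,0,0.229,0],[0,0,-0.6,0,0,0.229,0]]])

```text
time: 0.5
position: [0.2289, -0.6086, 0.3529]
tool_rot: [3.14, -0.0, 0.0]
ft_force: [-1.1, 1.3, 0.0]
grip_width: 0.722
grip_force: 0.0
```

Call:
play_rows(increments=[[[0.25,-0.45,0,0,0,0,0],[0.5,-0.9,0,0,0,0,0],[0.5,-0.9,0,0,0,0,0]]])

```text
time: 0.8
position: [0.2843, -0.512, 0.3513]
tool_rot: [-3.137, -0.021, -0.003]
ft_force: [0.2, 0.2, 0.3]
grip_width: 0.523
grip_force: 0.0
```

Call:
play_rows(increments=[[[0.25,-0.45,0,0,0,0,0],[0.5,-0.9,0,0,0,0,0],[0.5,-0.9,0,0,0,0,0]]])

```text
time: 1.1
position: [0.3336, -0.4217, 0.3517]
tool_rot: [-3.138, -0.022, -0.002]
ft_force: [0.1, 0.1, -0.0]
grip_width: 0.499
grip_force: 0.0
```

Call:
play_rows(increments=[[[0.25,-0.45,0,0,0,0,0],[0.5,-0.9,0,0,0,0,0],[0.5,-0.9,0,0,0,0,0]]])

```text
time: 1.4
position: [0.3827, -0.3318, 0.3518]
tool_rot: [-3.138, -0.022, -0.001]
ft_force: [1.4, 0.6, -0.0]
grip_width: 0.501
grip_force: 0.0
```

Call:
play_rows(increments=[[[0.25,-0.45,0,0,0,0,0],[0.5,-0.9,0,0,0,0,0],[0.5,-0.9,0,0,0,0,0],[0.5,-0.9,0,0,0,0,0]]])

```text
time: 1.8
position: [0.4291, -0.2475, 0.3516]
tool_rot: [3.142, 0.008, -0.002]
ft_force: [-0.8, -0.4, 0.4]
grip_width: 0.499
grip_force: 0.0
```

Run:
```python
from h import *
s=ctrl.get_state();im=ctrl.get_image('wrist');np.save('s1.npy',s,allow_pickle=True)
print(s['time'],s['position'],s['tool_rot'],s['ft_force'])
cv2.imwrite('pics/w1.png',im[:,:,::-1])
```

```text
1.8 [ 0.42906074 -0.24753872  0.35161199] [ 3.14157827e+00  8.09401133e-03 -2.08767125e-03] [-0.75455733 -0.41190879  0.4099127 ]
```

View pics/w1.png

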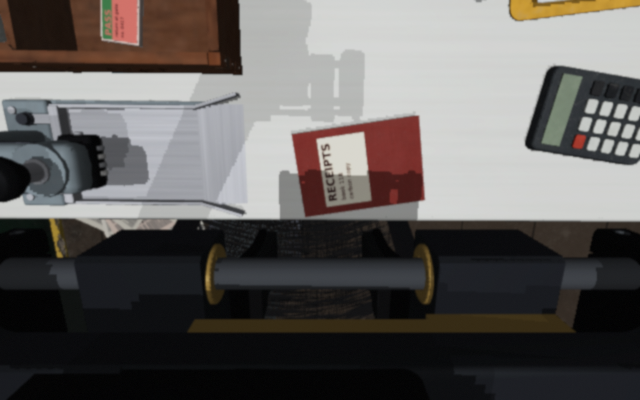

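The wrist view shows the book at (360,165), and the guides running from about (65,103) to (197,107) at the top and at about y=204 at the bottom. I'll measure the guides and the book.

Run:
```python
from h import *
s=np.load('s1.npy',allow_pickle=True).item();C=cam('wrist',s);im=cv2.imread('pics/w1.png')[:,:,::-1].copy()
m=redmask(im);h=cv2.cvtColor(im,cv2.COLOR_RGB2HSV)
m=(((h[...,0]<8)|(h[...,0]>172))&(h[...,1]>110)&(h[...,2]>40)).astype(np.uint8)*255
m[:,:280]=0;m[:,440:]=0;m[:100]=0;m[218:]=0
m=cv2.morphologyEx(m,cv2.MORPH_CLOSE,np.ones((45,45)))
c=max(cv2.findContours(m,0,2)[0],key=cv2.contourArea)
print('book',cv2.minAreaRect(ray(C,c[:,0],.013)[:,:2].astype(np.float32)))
g=cv2.cvtColor(im,cv2.COLOR_RGB2GRAY)
big=cv2.resize(im[85:225,0:260],None,fx=3,fy=3,interpolation=cv2.INTER_CUBIC)
l=cv2.createLineSegmentDetector().detect(g[85:225,:260])[0][:,0]+np.array([0,85,0,85])
for q in l:
    L=np.hypot(q[2]-q[0],q[3]-q[1])
    if L>25: print(np.round(q,1),np.round(ray(C,[q[:2],q[2:]],.02)[:,:2],4).tolist())
cv2.imwrite('pics/c2.png',big[:,:,::-1])
f=ctrl.get_calibration
```

```text
book ((0.4274173974990845, -0.2988598346710205), (0.10831542313098907, 0.15781381726264954), 8.605867385864258)
[ 29.6 192.5   0.5 202.7] [[0.3941, 0.1272], [0.3801, 0.1681]]
[  0.6 217.2 258.1 218.6] [[0.3602, 0.1726], [0.36, -0.1669]]
[133.3 183.   80.6 189.4] [[0.4072, -0.0086], [0.3984, 0.0605]]
[  0.6 130.7  39.4 130. ] [[0.4724, 0.1463], [0.4734, 0.0982]]
[  4.4  98.  164.4 100.5] [[0.5112, 0.1326], [0.5092, -0.06]]
[200.7 203.2  69.4 201.7] [[0.3807, -0.0928], [0.382, 0.078]]
[241.1 213.9 201.6 203. ] [[0.3664, -0.1448], [0.3809, -0.094]]
[ 60.7 132.1  55.6 105.4] [[0.471, 0.0723], [0.5028, 0.0725]]
[  0.2 155.3  28.  167.1] [[0.4419, 0.1539], [0.4272, 0.1221]]
[187.  197.4 223.5 203.5] [[0.3884, -0.0757], [0.3804, -0.1225]]
[ 68.1 205.3  25.6 204.7] [[0.377, 0.0805], [0.3775, 0.1359]]
[239.4  98.  194.3 110.2] [[0.5124, -0.1506], [0.4979, -0.095]]
[200.3 104.7 232.9  94.9] [[0.5044, -0.1029], [0.5159, -0.143]]
[  7.  128.4   1.  101.8] [[0.4752, 0.1377], [0.5067, 0.1376]]
[165.6 100.1 204.4 100.8] [[0.5095, -0.0614], [0.509, -0.1082]]
[ 84.3 196.9 186.8 198.9] [[0.3884, 0.0574], [0.3864, -0.0753]]
[ 38.2 143.1   0.5 143.9] [[0.4574, 0.103], [0.4562, 0.1501]]
[145.2 151.6 148.4 178.2] [[0.4474, -0.029], [0.4135, -0.0288]]
[198.1 104.8  53.1 103.4] [[0.5043, -0.1002], [0.5051, 0.075]]
[ 69.4 106.2 123.1 106.9] [[0.502, 0.056], [0.5015, -0.0091]]
[123.1 110.   70.6 108.8] [[0.4977, -0.0086], [0.4989, 0.055]]
[180.6 109.7 140.6 109.1] [[0.4985, -0.0785], [0.4989, -0.0299]]
[250.7 127.6 240.4 151.2] [[0.4775, -0.1626], [0.4485, -0.1483]]
[239.5 151.3 215.9 199.5] [[0.4484, -0.1472], [0.3857, -0.1131]]
[ 76.5 168.7  68.6 144.2] [[0.4254, 0.061], [0.4562, 0.0653]]
[145.5 195.  157.5 169.1] [[0.3914, -0.0223], [0.4254, -0.0418]]
[140.6 106.9 180.6 106.9] [[0.5016, -0.0303], [0.5018, -0.0788]]
[157.5 168.4 168.3 143.2] [[0.4263, -0.0419], [0.458, -0.0591]]
[245.4 155.6 246.7 200.6] [[0.443, -0.1543], [0.3844, -0.153]]
```

View pics/c2.png

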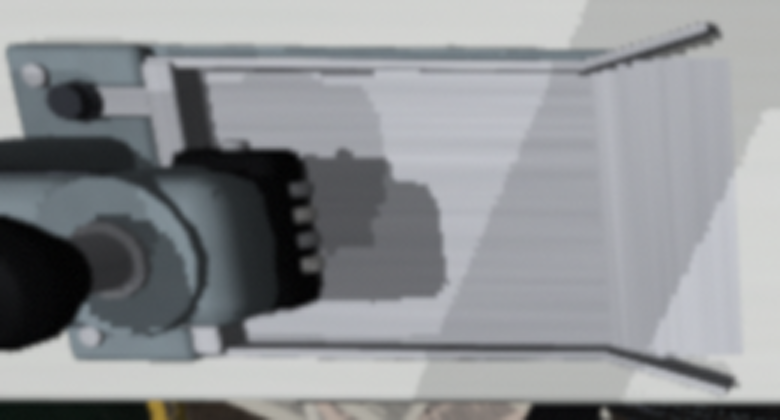

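The crop shows the guides symmetric about x≈0.4428, the ramp foot at y≈-0.150, so the lip is at about -0.094, and the stop is at y≈0.07. The book is at (0.427,-0.299), skewed 8.6°. I'll push its near long side with both open fingers to square and centre it.

Call:
play_rows(increments=[[[-0.47,0.24,0.35,0,0,0.004,1],[-0.94,0.47,0.76,0,0,0.004,1],[-0.94,0.47,0.76,0,0,0.004,1]]])

```text
time: 2.15
position: [0.3298, -0.2981, 0.2736]
tool_rot: [-3.14, 0.018, 0.006]
ft_force: [-0.8, -0.8, 0.1]
grip_width: 0.689
grip_force: 0.0
```

Call:
play_rows(increments=[[[0,0,0.45,0,0,0,1],[0,0,0.9,0,0,0,1],[0,0,0.9,0,0,0,1],[0,0,0.9,0,0,0,1]]])

```text
time: 2.55
position: [0.3339, -0.2964, 0.1865]
tool_rot: [-3.141, 0.012, 0.002]
ft_force: [0.6, -1.0, -0.1]
grip_width: 0.979
grip_force: 0.0
```

Call:
play_rows(increments=[[[0,0,0.4,0,0,0,1],[0,0,0.8,0,0,0,1],[0,0,1.0,0,0,0,1],[0,0,1.0,0,0,0,1]]])

```text
time: 2.95
position: [0.3345, -0.2958, 0.0861]
tool_rot: [-3.14, 0.01, 0.002]
ft_force: [-0.4, 0.2, 0.1]
grip_width: 0.999
grip_force: 0.0
```

Run:
```python
from h import *
s=ctrl.get_state();im=ctrl.get_image('wrist');np.save('s2.npy',s,allow_pickle=True)
print(s['time'],s['position'],s['tool_rot'],s['ft_force'],s['grip_width'])
cv2.imwrite('pics/w2.png',im[:,:,::-1])
```

```text
2.95 [ 0.33453385 -0.29581402  0.0860914 ] [-3.14048659e+00  1.00920766e-02  2.19230052e-03] [-0.35262013  0.18812649  0.09127461] 0.9985828872349389
```

View pics/w2.png

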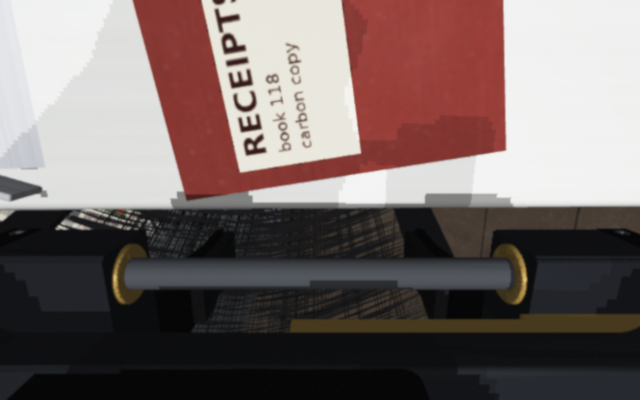

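The book's near edge runs from (188,198) to (505,150), about 15 mm beyond the fingers. I'll lower and push slowly.

Call:
play_rows(increments=[[[0,0,0.1,0,0,0,1],[0,0,0.1,0,0,0,1],[0.08,0,0.1,0,0,0,1],[0.14,0,0.1,0,0,0,1],[0.18,0,0.1,0,0,0,1],[0.22,0,0.1,0,0,0,1]]])

```text
time: 3.6
position: [0.357, -0.2953, 0.0763]
tool_rot: [-3.141, 0.009, 0.001]
ft_force: [-1.7, 0.1, 1.1]
grip_width: 1.001
grip_force: 0.7
```

Call:
play_rows(increments=[[[0.03,0,0,0,0,0,1],[0.06,0,0,0,0,0,1],[0.09,0,0,0,0,0,1],[0.12,0,0,0,0,0,1],[0.15,0,0,0,0,0,1],[0.18,0,0,0,0,0,1],[0.2,0,0,0,0,0,1],[0.2,0,0,0,0,0,1]]])

```text
time: 4.4
position: [0.3774, -0.2958, 0.0764]
tool_rot: [3.141, -0.01, 0.001]
ft_force: [-0.4, 0.3, -0.6]
grip_width: 1.003
grip_force: 0.0
```

```bash
cat >> h.py <<'E'
def book(im,C,z=.013):
    h=cv2.cvtColor(im,cv2.COLOR_RGB2HSV)
    m=(((h[...,0]<8)|(h[...,0]>172))&(h[...,1]>110)&(h[...,2]>40)).astype(np.uint8)*255
    m=cv2.morphologyEx(m,cv2.MORPH_OPEN,np.ones((3,3)))
    m[:240]=0;m[285:]=0;m[:,:290]=0;m[:,400:]=0
    m=cv2.morphologyEx(m,cv2.MORPH_CLOSE,np.ones((25,25)))
    c=max(cv2.findContours(m,0,2)[0],key=cv2.contourArea)
    return cv2.minAreaRect(ray(C,c[:,0],z)[:,:2].astype(np.float32))
E
python3 - <<'E'
from h import *
s=ctrl.get_state();im=ctrl.get_image('wrist');t=ctrl.get_image('top')
print(s['time'],s['position'],s['tool_rot'],s['ft_force'])
cv2.imwrite('pics/w3.png',im[:,:,::-1]);cv2.imwrite('pics/t3.png',t[:,:,::-1])
try: print(book(t,cam('top')))
except Exception as e: print(e)
h=cv2.cvtColor(im,cv2.COLOR_RGB2HSV);m=((h[...,0]<8)|(h[...,0]>172))&(h[...,1]>110)&(h[...,2]>40)
C=cam('wrist',s)
for x in range(100,600,40):
    y=np.where(m[:230,x])[0]
    if len(y): print(x,y.max(),ray(C,(x,y.max()),.013)[0,:2])
E
```

```text
4.4 [ 0.37736997 -0.29577712  0.07635784] [ 3.14119351e+00 -9.50006423e-03  1.22516979e-03] [-0.42166715  0.31066117 -0.63965226]
((0.453681617975235, -0.3066146969795227), (0.07924584299325943, 0.15668712556362152), 1.2285116910934448)
180 229 [ 0.39141149 -0.22770973]
220 229 [ 0.39128361 -0.24722939]
260 229 [ 0.39115573 -0.26674856]
300 229 [ 0.39102786 -0.28626726]
340 229 [ 0.39089999 -0.30578547]
380 229 [ 0.39077212 -0.3253032 ]
420 229 [ 0.39064425 -0.34482045]
460 229 [ 0.39051639 -0.36433722]
500 229 [ 0.39038853 -0.38385351]
```

The book is square, with its edge against the fingers. Now I'll go up and round behind it, turning the hand by 90°.

Call:
play_rows(increments=[[[-0.15,0,0,0,0,0,1],[-0.2,0,-0.2,0,0,0,0.4],[-0.2,0,-0.6,0,0,0,0.4],[-0.2,0.2,-0.8,0,0,0,0.4],[-0.2,0.2,-0.8,0,0,0,0.4]]])

```text
time: 5.0
position: [0.3569, -0.3192, 0.1598]
tool_rot: [3.135, -0.015, 0.008]
ft_force: [-0.1, -0.4, 0.4]
grip_width: 0.745
grip_force: 0.0
```

Call:
play_rows(increments=[[[0.1,0.14,0,0,0,-0.09,0.4],[0.2,0.28,0,0,0,-0.18,0.4],[0.3,0.42,0,0,0,-0.27,0.4],[0.4,0.56,0,0,0,-0.36,0.4],[0.5,0.7,0,0,0,-0.45,0.4],[0.6,0.85,0,0,0,-0.54,0.4],[0.7,0.95,0,0,0,-0.63,0.4],[0.845,1,0,0,0,-0.72,0.4]]])

```text
time: 5.8
position: [0.4387, -0.4167, 0.1548]
tool_rot: [-2.653, -1.679, 0.002]
ft_force: [0.6, 0.3, -0.8]
grip_width: 0.7
grip_force: 0.0
```

Call:
play_rows(increments=[[[0,0,0,0,0,-0.09,0.4],[0,0,0,0,0,-0.18,0.4],[0,0,0,0,0,-0.28,0.4],[0,0,0,0,0,-0.28,0.4],[0,0,0,0,0,-0.28,0.4]]])

```text
time: 6.3
position: [0.4397, -0.4156, 0.1554]
tool_rot: [-2.231, -2.209, 0.0]
ft_force: [-0.5, -0.3, 0.1]
grip_width: 0.702
grip_force: 0.0
```

Run:
```python
from h import *
s=ctrl.get_state();im=ctrl.get_image('wrist');t=ctrl.get_image('top')
R=Ro.from_rotvec(s['tool_rot']).as_matrix();print(s['time'],s['position'],s['ft_force'],R.round(4).tolist())
cv2.imwrite('pics/w4.png',im[:,:,::-1]);cv2.imwrite('pics/t4.png',t[:,:,::-1])
print(book(t,cam('top')))
C=cam('wrist',s)
h=cv2.cvtColor(im,cv2.COLOR_RGB2HSV);m=((((h[...,0]<8)|(h[...,0]>172))&(h[...,1]>110)&(h[...,2]>40))*255).astype(np.uint8)
m=cv2.morphologyEx(m,cv2.MORPH_OPEN,np.ones((5,5)))
for y in range(20,240,20):
    x=np.where(m[y])[0]
    if len(x)>50: print(y,x.min(),x.max(),ray(C,[(x.min(),y),(x.max(),y)],.013)[:,:2].round(4).tolist())
```

```text
6.3 [ 0.43966318 -0.41563386  0.15538956] [-0.4693093  -0.29945767  0.06685195] [[0.0097, 1.0, -0.0012], [1.0, -0.0097, 0.0011], [0.0011, -0.0012, -1.0]]
((0.4420042932033539, -0.30648815631866455), (0.10461767017841339, 0.1560344696044922), 0.3434913456439972)
80 241 406 [[0.3893, -0.3262], [0.4979, -0.3273]]
100 243 405 [[0.3898, -0.3389], [0.498, -0.34]]
120 244 404 [[0.3896, -0.3519], [0.498, -0.353]]
140 245 403 [[0.3894, -0.3653], [0.498, -0.3664]]
160 246 401 [[0.3892, -0.3791], [0.4973, -0.3802]]
```

View pics/w4.png

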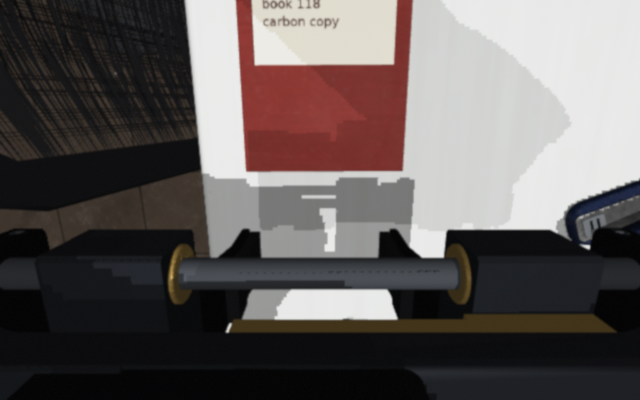

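The book is square and centred at x≈0.443. Its rear edge, at row 170, is at y≈-0.386. I'll lower behind it and start the push.

Call:
play_rows(increments=[[[0,0.02,0.4,0,0,0,0.4],[0,0.02,0.7,0,0,0,0.4],[0,0.02,0.8,0,0,0,0.4],[0.08,0.02,0.8,0,0,0,0.4],[0.14,0.02,0.8,0,0,0,0.4],[0.17,0.02,0.8,0,0,0,0.4]]])

```text
time: 7.0
position: [0.444, -0.3985, 0.0781]
tool_rot: [2.225, 2.214, 0.001]
ft_force: [-0.6, 0.2, 0.7]
grip_width: 0.698
grip_force: 0.0
```

Call:
play_rows(increments=[[[0.04,0,0,0,0,0,0.4],[0.1,0,0,0,0,0,0.4],[0.16,0,0,0,0,0,0.4],[0.24,0,0,0,0,0,0.4],[0.32,0,0,0,0,0,0.4],[0.4,0,0,0,0,0,0.4],[0.48,0,0,0,0,0,0.4],[0.56,0,0,0,0,0,0.4]]])

```text
time: 7.8
position: [0.443, -0.3423, 0.0762]
tool_rot: [-2.228, -2.215, 0.0]
ft_force: [0.3, -2.2, 1.4]
grip_width: 0.699
grip_force: 1.3
```

Run:
```python
from h import *
s=ctrl.get_state();t=ctrl.get_image('top');cv2.imwrite('pics/t5.png',t[:,:,::-1])
print(s['time'],s['position'],s['ft_force'],s['tool_rot'])
print(book(t,cam('top')))
```

```text
7.8 [ 0.44299582 -0.34228374  0.07621485] [ 0.33657191 -2.20404042  1.41946306] [-2.22796711e+00 -2.21477106e+00  2.07274357e-04]
((0.44129276275634766, -0.24295252561569214), (0.1012880951166153, 0.13743028044700623), 1.2285090684890747)
```

Call:
play_rows(increments=[[[0.1,0,0,0,0,0,0.4],[0.2,0,0,0,0,0,0.4],[0.3,0,0,0,0,0,0.4],[0.4,0,0,0,0,0,0.4],[0.5,0,0,0,0,0,0.4],[0.58,0,0,0,0,0,0.4]]])

```text
time: 8.45
position: [0.4432, -0.2836, 0.076]
tool_rot: [-2.227, -2.215, -0.0]
ft_force: [-0.3, -1.7, -0.6]
grip_width: 0.697
grip_force: 0.6
```

Call:
play_rows(increments=[[[0.07,0,0,0,0,0,0.4],[0.14,0,0,0,0,0,0.4],[0.21,0,0,0,0,0,0.4],[0.28,0,0,0,0,0,0.4],[0.35,0,0,0,0,0,0.4],[0.42,0,0,0,0,0,0.4],[0.48,0,0,0,0,0,0.4]]])

```text
time: 9.15
position: [0.4437, -0.2364, 0.0763]
tool_rot: [-2.228, -2.215, 0.0]
ft_force: [0.2, -1.1, 0.0]
grip_width: 0.699
grip_force: 0.5
```

Run:
```python
from h import *
s=ctrl.get_state();t=ctrl.get_image('wrist')
print(s['time'],s['position'],s['ft_force'],s['tool_rot'])
sc=ctrl.get_image('scene')[200:350,230:430]
cv2.imwrite('pics/m6.png',np.hstack([t[:300:, 100:540],cv2.resize(sc,(360,270))[:].copy() if 0 else cv2.copyMakeBorder(cv2.resize(sc,(360,270)),0,30,0,0,0)])[:,:,::-1])
```

```text
9.15 [ 0.44368806 -0.23639077  0.07625459] [ 2.44217004e-01 -1.08392712e+00  1.87246555e-04] [-2.22800951e+00 -2.21483426e+00  6.31052089e-05]
```

View pics/m6.png

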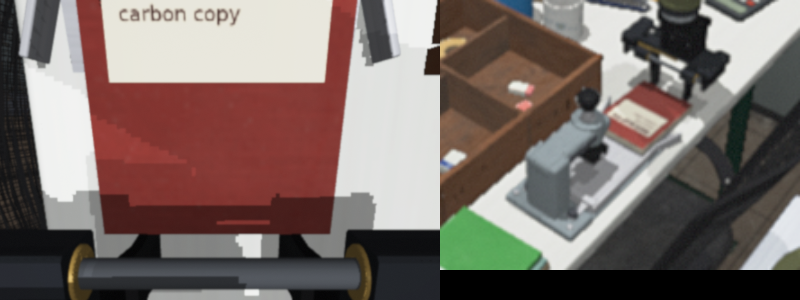

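The book is on the ramp between the guide flares and square: its rear edge is at row 233 and the fingers are touching it. I'll continue gently.

Call:
play_rows(increments=[[[0.06,0,0,0,0,0,0.4],[0.12,0,0,0,0,0,0.4],[0.18,0,0,0,0,0,0.4],[0.24,0,0,0,0,0,0.4],[0.3,0,0,0,0,0,0.4],[0.36,0,0,0,0,0,0.4],[0.42,0,0,0,0,0,0.4]]])

```text
time: 9.95
position: [0.4439, -0.1946, 0.0763]
tool_rot: [2.228, 2.215, -0.0]
ft_force: [-1.0, -2.0, -0.0]
grip_width: 0.697
grip_force: 0.9
```

Call:
play_rows(increments=[[[0.05,0,0,0,0,0,0.4],[0.1,0,-0.01,0,0,0,0.4],[0.15,0,-0.02,0,0,0,0.4],[0.2,0,-0.03,0,0,0,0.4],[0.25,0,-0.04,0,0,0,0.4]]])

```text
time: 10.45
position: [0.4442, -0.1698, 0.0805]
tool_rot: [2.228, 2.214, -0.0]
ft_force: [-1.0, -3.0, 0.8]
grip_width: 0.702
grip_force: 1.0
```

Run:
```python
from h import *
s=ctrl.get_state();t=ctrl.get_image('wrist')
print(s['time'],s['position'],s['ft_force'],s['tool_rot'])
sc=ctrl.get_image('scene')[200:350,230:430]
cv2.imwrite('pics/m7.png',np.hstack([t[:300:, 100:540],cv2.copyMakeBorder(cv2.resize(sc,(360,270)),0,30,0,0,0)])[:,:,::-1])
```

```text
10.45 [ 0.44416664 -0.16983593  0.08045786] [-1.02764315 -2.9666065   0.76886924] [ 2.22805575e+00  2.21419871e+00 -1.68275043e-04]
```

View pics/m7.png

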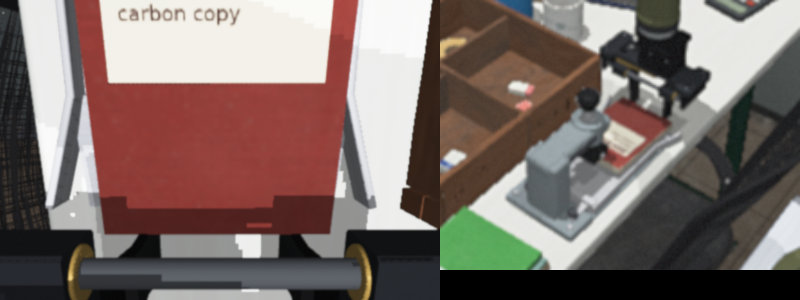

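The book is inside the guides with its rear about 66 mm before the lip, past half way. I'll back off briefly so it can tip.

Call:
play_rows(increments=[[[-0.06,0,0,0,0,0,0.4],[-0.06,0,0,0,0,0,0.4],[-0.06,0,0,0,0,0,0.4],[-0.06,0,0,0,0,0,0.4]]])

```text
time: 10.95
position: [0.4439, -0.176, 0.0801]
tool_rot: [-2.228, -2.214, -0.0]
ft_force: [-0.3, -0.2, 0.6]
grip_width: 0.699
grip_force: 0.0
```

```bash
cat >> h.py <<'E'
def look(n):
    s=ctrl.get_state();im=ctrl.get_image('wrist');cv2.imwrite(f'pics/{n}.png',im[:,:,::-1]);C=cam('wrist',s)
    print(s['time'],s['position'].round(4),s['ft_force'].round(2),s['tool_rot'].round(4))
    h=cv2.cvtColor(im,cv2.COLOR_RGB2HSV);m=((((h[...,0]<8)|(h[...,0]>172))&(h[...,1]>110)&(h[...,2]>40))*255).astype(np.uint8)
    m=cv2.morphologyEx(m,cv2.MORPH_OPEN,np.ones((5,5)))
    r=[np.where(m[:250,x])[0].max() for x in(240,320,400)];print('rear rows',r)
    y=int(min(r))-15;x=np.where(m[y])[0];print('row',y,x.min(),x.max())
    for z in(.013,.020,.023,.026): 
        e=ray(C,[(x.min(),y),(x.max(),y)],z);print(z,'rear y',ray(C,(320,r[1]),z)[0,1].round(4),'width',(e[1,0]-e[0,0]).round(4),'cx',e[:,0].mean().round(4))
E
python3 -c "
from h import *
look('w8')"
```

```text
10.95 [ 0.4439 -0.176   0.0801] [-0.31 -0.16  0.59] [-2.2284e+00 -2.2138e+00 -1.0000e-04]
rear rows [np.int64(221), np.int64(221), np.int64(221)]
row 206 197 437
0.013 rear y -0.1598 width 0.1178 cx 0.4433
0.02 rear y -0.1575 width 0.1126 cx 0.4434
0.023 rear y -0.1565 width 0.1104 cx 0.4434
0.026 rear y -0.1555 width 0.1082 cx 0.4434
```

The width check puts the rear's top at z≈24 mm, so the book has tipped over the lip. I'll resume along the ramp, rising.

Call:
play_rows(increments=[[[0.05,0,0,0,0,0,0.4],[0.1,0,0,0,0,0,0.4],[0.16,0,-0.005,0,0,0,0.4],[0.22,0,-0.01,0,0,0,0.4],[0.28,0,-0.015,0,0,0,0.4],[0.34,0,-0.02,0,0,0,0.4],[0.4,0,-0.025,0,0,0,0.4]]])

```text
time: 11.7
position: [0.4443, -0.1355, 0.0828]
tool_rot: [2.228, 2.215, -0.0]
ft_force: [0.2, -0.2, -0.4]
grip_width: 0.703
grip_force: 0.4
```

Call:
play_rows(increments=[[[0.04,0,-0.004,0,0,0,0.4],[0.08,0,-0.008,0,0,0,0.4],[0.12,0,-0.012,0,0,0,0.4],[0.16,0,-0.016,0,0,0,0.4],[0.2,0,-0.02,0,0,0,0.4],[0.23,0,-0.022,0,0,0,0.4],[0.23,0,-0.022,0,0,0,0.4]]])

```text
time: 12.4
position: [0.4445, -0.1125, 0.085]
tool_rot: [-2.228, -2.215, -0.0]
ft_force: [-0.4, 0.1, 0.3]
grip_width: 0.699
grip_force: 0.0
```

```bash
python3 -c "
from h import *
look('w9')"
```

```text
12.4 [ 0.4445 -0.1125  0.085 ] [-0.39  0.12  0.26] [-2.2275e+00 -2.2152e+00 -3.0000e-04]
rear rows [np.int64(234), np.int64(232), np.int64(233)]
row 217 203 431
0.013 rear y -0.1039 width 0.1163 cx 0.4438
0.02 rear y -0.1013 width 0.1114 cx 0.4439
0.023 rear y -0.1002 width 0.1092 cx 0.4439
0.026 rear y -0.0991 width 0.1071 cx 0.4439
```

Call:
play_rows(increments=[[[0.02,0,0,0,0,0,0.4],[0.04,0,0,0,0,0,0.4],[0.06,0,0,0,0,0,0.4],[0.08,0,0,0,0,0,0.4]]])

```text
time: 12.85
position: [0.4444, -0.105, 0.0849]
tool_rot: [2.228, 2.214, -0.0]
ft_force: [0.5, -1.9, -0.6]
grip_width: 0.699
grip_force: 0.5
```

Call:
play_rows(increments=[[[0.01,0,0,0,0,0,0.4],[0.02,0,0,0,0,0,0.4],[0.03,0,0,0,0,0,0.4]]])

```text
time: 13.15
position: [0.4445, -0.102, 0.0849]
tool_rot: [2.228, 2.215, -0.0]
ft_force: [-0.1, -1.3, -2.5]
grip_width: 0.701
grip_force: 0.4
```

```bash
python3 -c "
from h import *
look('w10')"
```

```text
13.15 [ 0.4445 -0.102   0.0849] [-0.09 -1.3  -2.5 ] [ 2.2283e+00  2.2146e+00 -2.0000e-04]
rear rows [np.int64(232), np.int64(231), np.int64(231)]
row 216 205 429
0.013 rear y -0.0928 width 0.1142 cx 0.4438
0.02 rear y -0.0902 width 0.1093 cx 0.4439
0.023 rear y -0.0891 width 0.1072 cx 0.4439
0.026 rear y -0.088 width 0.1051 cx 0.4439
```

A downward drag on the fingers suggests the rear wants to drop. I'll back off and check.

Call:
play_rows(increments=[[[-0.03,0,0,0,0,0,0.4],[-0.06,0,0,0,0,0,0.4],[-0.06,0,0,0,0,0,0.4],[-0.06,0,0,0,0,0,0.4]]])

```text
time: 13.6
position: [0.4445, -0.1082, 0.085]
tool_rot: [-2.229, -2.214, -0.0]
ft_force: [-0.1, -0.1, -0.7]
grip_width: 0.702
grip_force: 0.0
```

```bash
python3 -c "
from h import *
look('w11')"
```

```text
13.6 [ 0.4445 -0.1082  0.085 ] [-0.13 -0.12 -0.69] [-2.2287e+00 -2.2141e+00 -1.0000e-04]
rear rows [np.int64(219), np.int64(219), np.int64(219)]
row 204 204 430
0.013 rear y -0.0925 width 0.1141 cx 0.4439
0.02 rear y -0.0902 width 0.1093 cx 0.4439
0.023 rear y -0.0892 width 0.1072 cx 0.444
0.026 rear y -0.0883 width 0.1051 cx 0.444
```

```bash
python3 -c "
from h import *
im=cv2.imread('pics/w11.png');cv2.imwrite('pics/c11.png',cv2.resize(im[120:245,150:490],None,fx=2.3,fy=2.3,interpolation=2))"
```

```text
(no output)
```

View pics/c11.png

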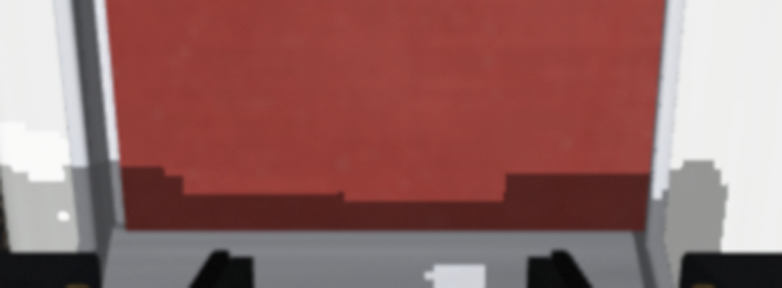

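The crop shows the book between the guides with its rear edge at the lip. The height is unclear, so I'll nudge forward gently to feel for the stop.

Call:
play_rows(increments=[[[0.02,0,0.015,0,0,0,0.4],[0.04,0,0.015,0,0,0,0.4],[0.055,0,0.015,0,0,0,0.4],[0.06,0,0.015,0,0,0,0.4],[0.065,0,0.015,0,0,0,0.4]]])

```text
time: 14.15
position: [0.4445, -0.1017, 0.0834]
tool_rot: [2.228, 2.215, -0.001]
ft_force: [-0.1, -0.5, -0.3]
grip_width: 0.698
grip_force: 0.5
```

Call:
play_rows(increments=[[[0.005,0,0,0,0,0,0.4],[0.01,0,0,0,0,0,0.4]]])

```text
time: 14.35
position: [0.4445, -0.1009, 0.0834]
tool_rot: [2.228, 2.214, -0.001]
ft_force: [1.1, -2.9, -0.9]
grip_width: 0.701
grip_force: 1.1
```

```bash
python3 -c "
from h import *
look('w12')"
```

```text
14.35 [ 0.4445 -0.1009  0.0834] [ 1.05 -2.94 -0.91] [ 2.2282e+00  2.2141e+00 -5.0000e-04]
rear rows [np.int64(233), np.int64(232), np.int64(233)]
row 217 204 430
0.013 rear y -0.0917 width 0.1142 cx 0.4438
0.02 rear y -0.0891 width 0.1093 cx 0.4439
0.023 rear y -0.088 width 0.1072 cx 0.4439
0.026 rear y -0.0869 width 0.1051 cx 0.4439
```

Call:
play_rows(increments=[[[0.005,0,0,0,0,0,0.4],[0.01,0,0,0,0,0,0.4],[0.01,0,0,0,0,0,0.4]]])

```text
time: 14.7
position: [0.4446, -0.1007, 0.0836]
tool_rot: [2.228, 2.213, -0.001]
ft_force: [-0.2, -5.1, -0.1]
grip_width: 0.699
grip_force: 2.5
```

Call:
play_rows(increments=[[[0.0,0,0,0,0,0,0.4],[0.005,0,0,0,0,0,0.4]]])

```text
time: 14.9
position: [0.4446, -0.1006, 0.0836]
tool_rot: [2.227, 2.213, -0.002]
ft_force: [0.4, -6.8, -1.2]
grip_width: 0.7
grip_force: 3.5
```

The stop is felt: the TCP holds at -0.1007 while the force rises to 6.8 N. I'll back off, rise, close the fingers and look at the book and knob.

Call:
play_rows(increments=[[[-0.1,0,0,0,0,0,0.4],[-0.25,0,0,0,0,0,0.4],[-0.3,0,-0.3,0,0,0,0.4],[-0.3,0,-0.7,0,0,0,0],[-0.3,0,-1,0,0,0,-1]]])

```text
time: 15.4
position: [0.4447, -0.1287, 0.1852]
tool_rot: [-2.228, -2.214, -0.003]
ft_force: [0.4, -0.5, -0.0]
grip_width: 0.598
grip_force: 0.0
```

Call:
play_rows(increments=[[[0,0,-0.45,0,0,0,-1],[0,0,-0.9,0,0,0,-1],[0.2,0,-0.9,0,0,0,-1]]])

```text
time: 15.7
position: [0.4474, -0.1113, 0.2796]
tool_rot: [2.226, 2.203, 0.008]
ft_force: [0.8, 0.6, 0.0]
grip_width: 0.328
grip_force: 0.0
```

Call:
play_rows(increments=[[[0.1,0,-0.35,0,0,0,-1],[0.3,0,-0.6,0,0,0,-1],[0.3,0,-0.6,0,0,0,-1],[0.3,0,-0.6,0,0,0,-1]]])

```text
time: 16.1
position: [0.4448, -0.0787, 0.3335]
tool_rot: [2.226, 2.216, 0.001]
ft_force: [-0.1, -0.6, -0.3]
grip_width: 0.023
grip_force: 0.0
```

Run:
```python
from h import *
look('w13')
t=ctrl.get_image('top');cv2.imwrite('pics/t13.png',t[:,:,::-1])
im=cv2.imread('pics/w13.png')
cv2.imwrite('pics/c13.png',im)
```

```text
16.1 [ 0.4448 -0.0787  0.3335] [-0.13 -0.57 -0.26] [2.2265e+00 2.2156e+00 5.0000e-04]Traceback (most recent call last):
  File "<stdin>", line 2, in <module>
  File "h.py", line 31, in look
    r=[np.where(m[:250,x])[0].max() for x in(240,320,400)];print('rear rows',r)
       ~~~~~~~~~~~~~~~~~~~~~~~~~~^^
    return umr_maximum(a, axis, None, out, keepdims, initial, where)
ValueError: zero-size array to reduction operation maximum which has no identity
```

Run:
```python
from h import *
s=ctrl.get_state();C=cam('wrist',s);im=cv2.imread('pics/w13.png')
p=proj(C,[[.443,.017,.18],[.443,.017,.15]]);print(p, proj(C,[[.443,-.0895,.02]]))
g=im.max(2);m=(g<45).astype(np.uint8)*255;m[230:]=0
for c in cv2.findContours(m,0,2)[0]:
    if cv2.contourArea(c)>150:
        (x,y),r=cv2.minEnclosingCircle(c);print('dark',round(cv2.contourArea(c)),(x,y),r,cv2.boundingRect(c),ray(C,(x,y),.18)[0].round(4))
h=cv2.cvtColor(im,cv2.COLOR_BGR2HSV);m=((((h[...,0]<8)|(h[...,0]>172))&(h[...,1]>110)&(h[...,2]>40))*255).astype(np.uint8);m[250:]=0
for y in range(60,250,15):
    x=np.where(m[y])[0]
    if len(x)>60: print(y,x.min(),x.max(),ray(C,[(x.min(),y),(x.max(),y)],.02)[:,:2].round(4).tolist())
# top view knob
t=ctrl.get_image('top');T=cam('top');print('top proj',proj(T,[[.443,.017,.18]]))
t0=cv2.imread('pics/top0.png');m=(t0[235:275,222:262].max(2)<55).astype(np.uint8)*255
for c in cv2.findContours(m,0,2)[0]:
    if cv2.contourArea(c)>20:
        (x,y),r=cv2.minEnclosingCircle(c);print('topdark',cv2.contourArea(c),x+222,y+235,r,ray(T,(x+222,y+235),.18)[0].round(4))
```

```text
[[316.06827994  69.69029691]
 [316.42313127  74.28236728]] [[318.05628394 177.93756273]]
dark 456 (574.5, 195.5) 22.770694732666016 (563, 173, 22, 46) [ 0.6356 -0.0728  0.18  ]
dark 255 (21.0, 143.0) 47.927127838134766 (2, 99, 43, 89) [ 0.2304 -0.0311  0.18  ]
dark 24899 (130.0, 170.4618377685547) 131.72222900390625 (12, 87, 237, 143) [ 0.3058 -0.0516  0.18  ]
dark 581 (574.5, 54.5) 64.54853057861328 (510, 51, 130, 14) [0.6175 0.0254 0.18  ]
dark 2143 (312.71722412109375, 67.15550231933594) 27.570016860961914 (288, 40, 51, 55) [0.4407 0.0186 0.18  ]
dark 2100 (598.5, 19.0) 36.786643981933594 (567, 0, 64, 39) [0.6292 0.0471 0.18  ]
dark 1174 (101.5, 13.0) 27.409038543701172 (75, 0, 54, 27) [0.3026 0.0529 0.18  ]
135 273 363 [[0.3901, -0.0375], [0.4965, -0.0382]]
150 274 479 [[0.3906, -0.0552], [0.6357, -0.0568]]
165 274 478 [[0.3899, -0.0732], [0.6365, -0.0749]]
top proj [[240.14361871 252.24640711]]
topdark 98.0 239.5 253.25 5.942532062530518 [0.4401 0.0187 0.18  ]
```

The knob is at about (0.442, 0.0185). I'll move above it, then press.

Call:
play_rows(increments=[[[0.3,-0.03,0,0,0,0,-1],[0.65,-0.03,0,0,0,0,-1],[0.97,-0.03,0,0,0,0,-1],[0.97,-0.03,0.2,0,0,0,-1],[0.97,-0.03,0.5,0,0,0,-1],[0.97,-0.03,0.72,0,0,0,-1],[0.97,-0.03,0.76,0,0,0,-1]]])

```text
time: 16.9
position: [0.44, 0.0173, 0.2538]
tool_rot: [-2.225, -2.21, 0.006]
ft_force: [-0.7, -0.3, 0.4]
grip_width: 0.006
grip_force: 0.0
```

Call:
play_rows(increments=[[[0,0,0.05,0,0,0,-1],[0,0,0.1,0,0,0,-1],[0,0,0.14,0,0,0,-1],[0,0,0.18,0,0,0,-1]]])

```text
time: 17.3
position: [0.4425, 0.0177, 0.24]
tool_rot: [2.228, 2.214, -0.0]
ft_force: [-2.4, -1.1, 4.8]
grip_width: 0.004
grip_force: 2.0
```

Call:
play_rows(increments=[[[0,0,0.04,0,0,0,-1],[0,0,0.08,0,0,0,-1],[0,0,0.1,0,0,0,-1],[0,0,0.12,0,0,0,-1],[0,0,0.13,0,0,0,-1]]])

```text
time: 17.8
position: [0.4425, 0.0177, 0.2265]
tool_rot: [2.228, 2.214, -0.0]
ft_force: [-2.6, -1.9, 5.5]
grip_width: 0.004
grip_force: 2.7
```

Call:
play_rows(increments=[[[0,0,0.03,0,0,0,-1],[0,0,0.05,0,0,0,-1],[0,0,0.06,0,0,0,-1],[0,0,0.06,0,0,0,-1]]])

```text
time: 18.2
position: [0.4425, 0.0177, 0.2222]
tool_rot: [2.228, 2.214, -0.001]
ft_force: [-7.4, -2.5, 17.5]
grip_width: 0.01
grip_force: 8.5
```

Call:
play_rows(increments=[[[0,0,0.01,0,0,0,-1],[0,0,0.02,0,0,0,-1],[0,0,0.02,0,0,0,-1]]])

```text
time: 18.5
position: [0.4426, 0.0178, 0.2221]
tool_rot: [2.227, 2.213, -0.003]
ft_force: [-13.7, -1.6, 31.7]
grip_width: 0.004
grip_force: 15.3
```

The die stopped at about 28 mm of travel, with 32 N on the wrist, so the book lies in the bed and is stamped. I'll release.

Call:
play_rows(increments=[[[0,0,-0.1,0,0,0,-1],[0,0,-0.3,0,0,0,-1],[0,0,-0.6,0,0,0,-1],[0,0,-0.95,0,0,0,-1],[0,0,-0.95,0,0,0,-1]]])

```text
time: 19.0
position: [0.4447, 0.0186, 0.3174]
tool_rot: [2.223, 2.21, 0.009]
ft_force: [0.8, 0.4, 0.2]
grip_width: 0.005
grip_force: 0.0
```

Call:
play_rows(increments=[[[-0.4,0,-0.2,0,0,0,-1],[-0.8,0,-0.2,0,0,0,-1],[-0.97,0,-0.2,0,0,0,-1],[-0.97,0,-0.2,0,0,0,-1],[-0.97,0,-0.2,0,0,0,-1]]])

```text
time: 19.5
position: [0.4417, -0.0782, 0.3326]
tool_rot: [-2.227, -2.214, -0.001]
ft_force: [-0.0, -0.1, -0.6]
grip_width: 0.008
grip_force: 0.0
```

Run:
```python
from h import *
s=ctrl.get_state();C=cam('wrist',s);im=ctrl.get_image('wrist');print(s['time'],s['position'],s['ft_force'])
m=(im.max(2)<45).astype(np.uint8)*255;m[230:]=0
for c in cv2.findContours(m,0,2)[0]:
    x,y,w,h=cv2.boundingRect(c)
    if cv2.contourArea(c)>500 and 250<x<350: print('knob',x,y,w,h,cv2.contourArea(c),ray(C,(x+w/2,y+h/2),.18)[0].round(4))
h=cv2.cvtColor(im,cv2.COLOR_RGB2HSV);m=((((h[...,0]<8)|(h[...,0]>172))&(h[...,1]>110)&(h[...,2]>40))*255).astype(np.uint8);m[250:]=0
print([ray(C,(x,np.where(m[:,x])[0].max()),.02)[0,:2].round(4) for x in(285,315,350) if m[:,x].any()])
```

```text
19.5 [ 0.4416931  -0.07821464  0.33256207] [-0.04598743 -0.07728795 -0.60555049]
knob 292 41 52 55 2151.5 [0.4418 0.019  0.18  ]
[array([ 0.4003, -0.0879]), array([ 0.4369, -0.0881]), array([ 0.4796, -0.0884])]
```

```bash
python3 -c "
from bench import ctrl
print(ctrl.close_job())"
```

```text
the job is handed in; nothing more can be done
None
```

The job is handed in, with no verdict returned: the book was fed in against the back stop, stamped with about 32 N on the knob (die stopped at about 28 mm, as for a book in the bed), and the knob is back up with the arm clear. That the book lies flat rests on those force and height readings, since I had no picture views left to check it.

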